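# Proof-pull the glued knob of a jar lid

## Task

Slide the ceramic lid with the tall wooden knob flat along the bench under the jaws of the pull gauge until it meets the stop, then pull straight up on its glued knob so that the gauge is loaded with about 13 N (never more than 20 N), and keep that pull steady for about two seconds to prove the glue. Then take the lid back out through the open mouth of the jaws and set it down gently and flat on the empty end of the plywood board, let go of it, and leave the gauge and everything else untouched.

Things in the scene. Friction and masses are not known exactly. Their poses are not given: they have to be found in the camera images.
- lid_knob (a point): Grip point of the lid to test, on its knob's axis, 57 mm above the underside; z up along the knob. White ceramic disc 90 mm wide, 8 mm thick (a 34 mm wide collar reaches 12 mm), with a round upright wooden knob glued in the middle, 26 mm wide, top 74 mm above the underside. 0.24 kg, give or take a fifth. Starts flat on the bench. The knob does not slip in a grip of 30 N or more.
- lid_foot (a point): Centre of the flat underside of the same lid.
- gauge_base: Pull gauge fixed on the bench. Origin: bench level, where the lid's centre lies when home; x from mouth to stop, z up. The lid slides in along +x under a flat steel fork: two 6 mm thick jaws, x -45 to +53 mm, at y 25 to 47 mm either side; the 50 mm slot between them, for the knob, is open at -x and above; a bridge joins them from x = 48 mm. Grey housing: x 65 to 140 mm, 105 mm high.
- gauge_mouth (a point): Point on the bench under the middle of the jaws' open ends (x = -45 mm in the gauge's frame). The underside of the jaws stands 14 to 20 mm above the bench; this height is set anew each time and is not measured, so the 8 mm thick lid rises an unknown 6 to 12 mm before it bears on them. The jaws are level.
- gauge_stop (a point): Foot of the face of the fixed stop bar, 11 mm high, at x = 46 mm in the gauge's frame: the lid's edge meets it when the lid is home, with its centre at x = 1 mm.
- gauge (a joint): Rise of the gauge's fork against its spring, in m: 0 at rest, no preload; 1 mm for each 4 N of upward pull by the lid on the jaws (13 N = 3.2 mm, 20 N = 5 mm). The lid's own weight, about 2.4 N, comes on top of this in what the robot carries.
- board: Plywood board, fixed, 260 mm along its x, 150 mm along its y, 12 mm thick; origin at the centre of its underside. A terracotta bowl 80 mm wide, 45 mm high stands on its +x end, centred 75 mm from the middle.
- board_spot (a point): Middle of the empty end of the board, on its upper face: 65 mm from the middle of the board towards its -x end.
- bowl: Bystander: terracotta bowl, 80 mm wide, 45 mm high, on the board.
- jar_a: Bystander: white glaze jar with blue cap, 68 mm wide, 100 mm high, beyond the gauge.
- jar_b: Bystander: the same kind of jar, beyond the gauge.
- small_lid: Bystander: small all-ceramic lid, 68 mm wide, 24 mm high, near the robot.
- brush: Bystander: brush, 130 mm long, lying near the robot.
Not all that is in view belongs to the job. What is shaped like the part that bears lid_knob but purple or yellow is not meant.

How it is judged:
By the outcome, as a careful person would: the job done as asked, in the order asked, and still so for the second after the job is handed in, with the robot touching nothing.
It also fails if it takes over 69 s, if anything falls off the work surface, if the arm or the gripper's body presses on something with over 40 N, if the wrist force passes 120 N, or if a joint passes its speed limit or range.

## Robot

A 6-joint arm with a two-finger parallel gripper is mounted at the origin on the work surface. World frame = base frame: x ahead of the robot, y to its left, z up, the work surface at z = 0. Lengths are in m, angles in rad, forces in N, time in s.
With the tool pointing down it reaches from about 0.375 to 0.9 m from the base axis. Payload 3.1 kg.
Tool frame: the origin (TCP) lies on the centre line of the jaws, within the pads' length; the fingertips stand 19 mm ahead of it and the grasp point (between the pads) is the TCP; z points along the fingers, y is the line along which they close (so a half turn about z gives the same grasp; the last joint's range is limited). The gripper opens to 85 mm and grips with 20 to 120 N. Pads are 22 mm wide; open, the fingers measure 114 mm over their backs; the gripper's body (76 mm by 85 mm) begins 54 mm behind the grasp point. The pads swing forward as they close: fully open they stand 13 mm farther back than shut.
Start: joints at [1.044, 0.527, 1.433, -0, 1.181, -0.178], TCP at [0.214, 0.587, 0.25] pointing down, gripper open.
Joint ranges: [-3.08, 3.08], [-0.75, 2.2], [0.22, 2.44], [-1.43, 4.57], [0, 2.65], [-2.85, 2.85]. Speed limits (rad/s): [2.79, 2.79, 3.14, 3.14, 3.14, 3.14].

## Interface

Orientations are given as a unit quaternion [x, y, z, w].
In Python, from station import manip gives the robot as it stands.
- The arm moves only by the tool servo_tool, never from a script. Its argument "rows" is a list that holds one entry, the list of rows, each a list of 7 numbers: the turn, a rotation vector about the tool's x, y, z in degrees, then the shift along the tool's x, y, z in m, then the gripper command: -1 is shut, 1 is fully open, values between are in proportion. In form: [[[wx, wy, wz, tx, ty, tz, jaw], ...]]. A call has 1 to 8 rows; each row shifts and turns the commanded pose from where the row before left it, along the tool's axes as they then stand; what a row does not reach is not made up. A row lasts 1/12 s, in which the tool goes at most 41.7 mm and 7.16 degrees, less where a joint would pass 70% of its speed; a pose out of reach is approached as far as the arm can. A call is refused whole if a number of a shift passes 0.0417 or a number of a turn 7.16, either way. A call with a gripper value outside its range is refused whole. The fingers move at their own pace and stop on an object; "squeeze" is the grip in N (left out, the last holds). Time passes only in rows, so rows that do not move let the fingers close. It gives the time, the measured TCP pose, the force, the opening and the grip force at its end, in the units of the state.
- manip.sense(): the state, without advancing time (a new reading comes with each control period).
- manip.snapshot(name): name is "side" or "top" or "wrist"; returns the picture (400x640x3 uint8, blue, green, red); there is no depth.
- manip.camera_info(name): a dict with "K" (3x3 intrinsics, pixels), "camera_from_world" (4x4, takes a point from world to camera coordinates). Camera axes: x right, y down, z forward; pixel columns grow to the right and rows downward; lengths in m; the calibration is good to about 2 mm. A picture is of the moment at which its call begins: read the wrist's pose just before it. camera_info takes no time and is no camera call; for the wrist camera it gives the pose at the moment of the call.
- manip.sign_off(): hands the job in; it is judged then, once.
The state is a dict: "t": time; "q": joint angles; "qd": joint speeds; "tau": joint torques, N m; "tcp_pos": TCP position; "tool_rot": TCP orientation; "force": force on the tool from outside, world axes, zero at the start; "ft_torque": the same for the moment, N m; "finger_gap": opening from 0.0 (shut) to 1.0 (fully open); "gripper_force": force on a finger pad.
Only numpy, scipy, OpenCV 4.12 (cv2) and the standard library are available. Lean on these libraries where they do the work, as an engineer would, in place of code of your own. Each camera call takes 0.05 s, during which the arm holds its last target. There are 200 camera calls.

## Working session

There is one attempt and no reset: what is moved stays moved. The work goes in short steps, Python scripts to look and compute and a tool call to move; the robot and the scene stay as the last step left them, time stands still between calls to the robot, and variables do not carry over. Pictures are saved under pics/ and viewed, at most 10 in all, crops included, and the job is handed in when it is done.

Besides the shell and the picture viewer there is one more tool, called in YAML: its name, and indented under it one key for each argument. servo_tool: Moves the arm, as the interface text tells. Its arguments: {"type":"object","properties":{"rows":{"type":"array","items":{"type":"array","items":{"type":"array","items":{"type":"number"}}}},"squeeze":{"type":"number"}},"required":["rows"]}

```bash
mkdir -p pics
python3 - <<'E'
from station import manip
import cv2,numpy as np
s=manip.sense();print(s)
for n in("top","side"):
    im=manip.snapshot(n);cv2.imwrite(f"pics/{n}0.png",im)
    c=manip.camera_info(n);print(n,c)
E
```

```text
{'t': 0.0, 'q': array([ 1.04348960e+00,  5.28485170e-01,  1.43391943e+00, -4.23235897e-06,
        1.18138380e+00, -1.78457881e-01]), 'qd': array([ 0.00054748,  0.00084444,  0.00115789,  0.00081912, -0.0013245 ,
        0.00022427]), 'tau': array([ 6.89893932e-05, -4.42344582e+01, -1.78029585e+01, -6.74224589e-05,
        8.27897253e-03, -4.95997110e-07]), 'tcp_pos': array([0.21323568, 0.58677521, 0.24931645]), 'tool_rot': array([ 1.73540424e-01,  9.84826135e-01, -1.03090224e-03, -3.77594185e-04]), 'force': array([ 0.52056816,  0.25849478, -0.33700449]), 'ft_torque': array([ 0.00783891,  0.02221427, -0.01721237]), 'gripper_force': 0.0, 'finger_gap': 0.9993538528963006}
top {'K': array([[438.62101642,   0.        , 315.82572958],
       [  0.        , 438.62101642, 201.74351307],
       [  0.        ,   0.        ,   1.        ]]), 'camera_from_world': array([[ 0.01866501, -0.99980568,  0.00634118,  0.05909512],
       [-0.99651166, -0.01911873, -0.08123417,  0.54087039],
       [ 0.08133962, -0.00480282, -0.99667487,  1.18793886],
       [ 0.        ,  0.        ,  0.        ,  1.        ]])}
side {'K': array([[399.67836761,   0.        , 321.445076  ],
       [  0.        , 399.67836761, 193.97544641],
       [  0.        ,   0.        ,   1.        ]]), 'camera_from_world': array([[ 0.99761779, -0.06687315,  0.01693293, -0.53400299],
       [-0.01964597, -0.51071938, -0.85952298,  0.0977001 ],
       [ 0.06612698,  0.85714275, -0.51081652,  0.84704492],
       [ 0.        ,  0.        ,  0.        ,  1.        ]])}
```

View pics/top0.png

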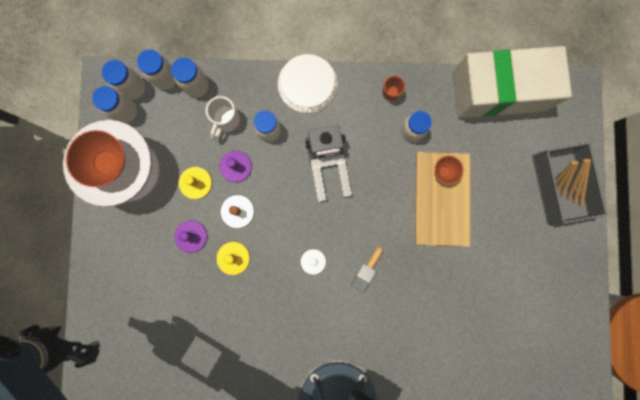

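View pics/side0.png

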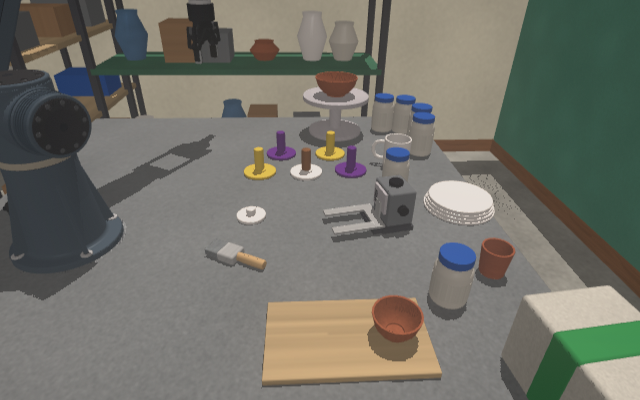

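Candidates (top view): white disc with a brown knob at (237,211), yellow at (195,182) and (233,258), purple at (236,166) and (191,236), and a small all-white lid at (313,262). Only (237,211) is white with a wooden knob. The gauge fork opens downward in the image near (316–350,197), the board is centred at (443,199), and its empty end is at the bottom.

```bash
cat > h.py <<'E'
from station import manip
import cv2,numpy as np
def ray(n,uv,z,c=None):
    c=c or manip.camera_info(n);K=c["K"];T=c["camera_from_world"];R=T[:3,:3];o=-R.T@T[:3,3]
    d=R.T@np.linalg.solve(K,np.array([uv[0],uv[1],1.]));return o+d*(z-o[2])/d[2]
def blob(m,uv):
    n,l,st,ce=cv2.connectedComponentsWithStats(m.astype(np.uint8))
    return (l==l[int(uv[1]),int(uv[0])]).astype(np.uint8)
def cont(m): return max(cv2.findContours(m,cv2.RETR_EXTERNAL,cv2.CHAIN_APPROX_NONE)[0],key=cv2.contourArea)
E
python3 - <<'E'
from h import *
im=cv2.imread("pics/top0.png");hsv=cv2.cvtColor(im,cv2.COLOR_BGR2HSV);H,S,V=cv2.split(hsv)
m=blob((S<40)&(V>170),(226,211));e=cv2.fitEllipse(cv2.convexHull(cont(m)));print("lid",e,ray("top",e[0],.008))
kn=((S>90)&((H<20)|(H>170)))[200:222,225:250];y,x=np.nonzero(kn);print("knob px",x.mean()+225,y.mean()+200,len(x))
b=blob((H>8)&(H<25)&(S>70)&(V>120),(443,225));r=cv2.minAreaRect(cont(b));print("board",r)
for p in cv2.boxPoints(r):print(ray("top",p,.012))
print("gauge px hsv",hsv[185,319],hsv[180,347],hsv[230,330])
crop=np.hstack([cv2.resize(im[145:275,170:300],(390,390),interpolation=3),cv2.resize(im[115:215,285:385],(390,390),interpolation=3)])
cv2.imwrite("pics/crop.png",crop)
for uv in((322,200),(350,194)):print(ray("top",uv,.022))
E
```

```text
lid ((236.63401794433594, 210.9993133544922), (33.145713806152344, 33.81315994262695), 47.62941360473633) [0.51072932 0.28902376 0.008     ]
knob px 234.29310344827587 210.1551724137931 58
board ((442.5, 199.0), (94.0, 55.0), 90.0)
[ 0.68605013 -0.20680007  0.012     ]
[ 0.68913529 -0.36170364  0.012     ]
[ 0.42592176 -0.35908614  0.012     ]
[ 0.4230987  -0.20687214  0.012     ]
gauge px hsv [ 23  23 219] [ 21  26 197] [ 28  23 135]
[0.54479225 0.05237969 0.022     ]
[ 0.56291433 -0.0246875   0.022     ]
```

View pics/crop.png

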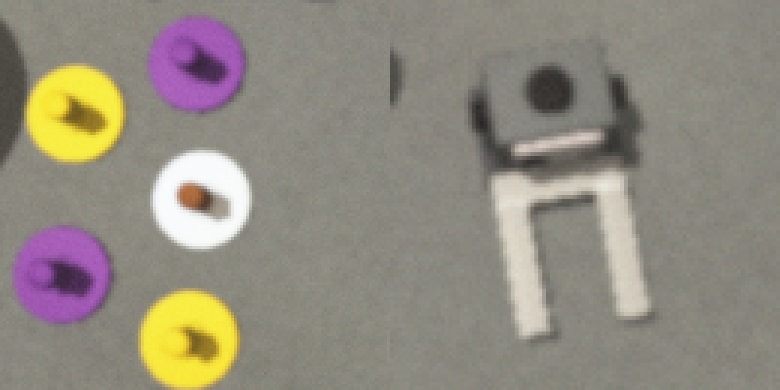

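The crop confirms the target: the white disc with the brown knob at (237,211). The fork's tips are at about (322,201) and (348,197), with the mouth facing down in the image. Next I'll fit the jaws' pose.

Run:
```python
from h import *
im=cv2.imread("pics/top0.png");hsv=cv2.cvtColor(im,cv2.COLOR_BGR2HSV);H,S,V=cv2.split(hsv)
Z=.023
ax=[]
for uv in((319,185),(345,180)):
    m=(V>168);w=np.zeros_like(V);w[168:206,310:358]=1
    b=blob(m&(w>0),uv);ys,xs=np.nonzero(b)
    # midline of this jaw by rows below the bridge
    sel=np.abs(xs-uv[0])<9
    P=[];
    for y in range(172,194):
        r=xs[(ys==y)&sel]
        if len(r):P.append(ray("top",(r.mean(),y),Z)[:2])
    P=np.array(P);k,c=np.polyfit(P[:,0],P[:,1],1)
    tip=ys[sel].max();tx=xs[sel&(ys>=tip-1)].mean()
    print("yaw",np.degrees(np.arctan(k)),"tip",ray("top",(tx,tip+.3),Z)[:2],"width",np.mean([np.sum((ys==y)&sel) for y in range(176,192)]))
    ax.append((k,c))
k=np.mean([a[0] for a in ax]);c=np.mean([a[1] for a in ax]);print("axis yaw",np.degrees(np.arctan(k)),"y at x=.55",k*.55+c,"spacing",(ax[0][1]-ax[1][1]+(ax[0][0]-ax[1][0])*.57)*np.cos(np.arctan(k)))
```

```text
yaw 11.218672755720947 tip [0.54097375 0.05949999] width 8.125
yaw 11.525822413905885 tip [ 0.55902215 -0.01498626] width 7.9375
axis yaw 11.37233037889777 y at x=.55 0.018444330880290877 spacing 0.0720872210873391
```

servo_tool:
  rows:
    - [[0,0,-6,0,0,0,1],[0,0,-6,0,0,0,1],[0,0,-6,0,0,0,1],[0,0,-6,0,0,0,1],[0,0,-6,0,0,0,1]]
  squeeze: 50

```text
t: 0.52
tcp_pos: [0.2134, 0.587, 0.2497]
tool_rot: [-0.09, 0.996, -0.001, -0.0]
force: [0.1, -0.5, -0.7]
finger_gap: 1.001
gripper_force: 0.0
```

servo_tool:
  rows:
    - [[0,0,-1,-0.019,-0.029,0,1],[0,0,0,-0.0195,-0.0295,0,1],[0,0,0,-0.0195,-0.0295,0,1],[0,0,0,-0.0195,-0.0295,0,1],[0,0,0,-0.0195,-0.0295,0,1],[0,0,0,-0.0195,-0.0295,0,1],[0,0,0,-0.0195,-0.0295,0,1],[0,0,0,-0.0195,-0.0295,0,1]]

```text
t: 1.18
tcp_pos: [0.4114, 0.384, 0.25]
tool_rot: [-0.096, 0.995, -0.0, -0.0]
force: [-0.7, -0.0, -0.1]
finger_gap: 1.003
gripper_force: 0.0
```

servo_tool:
  rows:
    - [[0,0,0,-0.0195,-0.0295,0,1],[0,0,0,-0.0195,-0.0295,0,1],[0,0,0,-0.0195,-0.0295,0,1],[0,0,0,-0.0195,-0.0275,0,1],[0,0,0,0,0,0,1],[0,0,0,0,0,0,1],[0,0,0,0,0,0,1]]

```text
t: 1.77
tcp_pos: [0.5088, 0.2864, 0.2498]
tool_rot: [-0.096, 0.995, 0.0, -0.001]
force: [0.2, -0.5, -0.0]
finger_gap: 1.001
gripper_force: 0.0
```

Run:
```python
from h import *
s=manip.sense();print(s["tcp_pos"],s["tool_rot"],s["q"],s["force"])
c=manip.camera_info("wrist");im=manip.snapshot("wrist");cv2.imwrite("pics/w0.png",im);print(c)
T=c["camera_from_world"];p=T@np.array([.511,.289,.008,1]);p=c["K"]@p[:3];print("expect",p[:2]/p[2])
```

```text
[0.5088036  0.28642174 0.24976267] [-9.56178764e-02  9.95417669e-01  6.54084695e-05 -9.39262692e-04] [ 3.21181315e-01  4.73182420e-01  1.53780097e+00  6.04549086e-04
  1.13241109e+00 -1.44140057e+00] [ 0.22073547 -0.50309879 -0.0442226 ]
{'K': array([[346.8588668 ,   0.        , 323.47958379],
       [  0.        , 346.8588668 , 204.34754842],
       [  0.        ,   0.        ,   1.        ]]), 'camera_from_world': array([[-0.1898816 ,  0.98180643,  0.00105849, -0.18485059],
       [ 0.94852134,  0.1831657 ,  0.2583749 , -0.56834808],
       [ 0.25348025,  0.05006464, -0.96604415,  0.23444972],
       [ 0.        ,  0.        ,  0.        ,  1.        ]])}
expect [325.22963877 177.53980359]
```

View pics/w0.png

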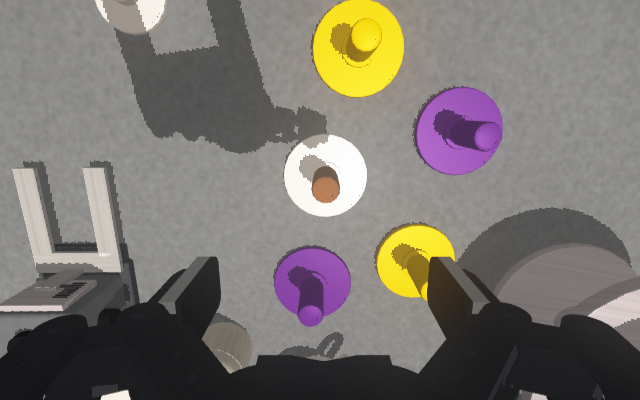

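The wrist view shows the white lid at (325,176), its brown knob top at (326,189), and the jaw tips at (24,168) and (96,164). I'll measure from this view.

Run:
```python
from h import *
c=manip.camera_info("wrist")
im=cv2.imread("pics/w0.png");H,S,V=cv2.split(cv2.cvtColor(im,cv2.COLOR_BGR2HSV))
m=blob((S<40)&(V>200),(300,185));e=cv2.fitEllipse(cv2.convexHull(cont(m)));print("lid",e,ray("wrist",e[0],.008,c))
k=((S>90)&((H<20)|(H>170))).astype(np.uint8);k[:,:300]=0;k[:,350:]=0;k[:160]=0;k[220:]=0
(x,y),r=cv2.minEnclosingCircle(cont(cv2.morphologyEx(k,cv2.MORPH_OPEN,np.ones((3,3)))));print("knob",x,y,r,ray("wrist",(326,189),.074,c))
J=((S<50)&(V>165)).astype(np.uint8)
mid=[]
for x0,x1 in((8,52),(78,125)):
    P=[];W=[]
    for y in range(172,236,4):
        r=np.nonzero(J[y,x0:x1])[0]+x0
        if len(r):a=ray("wrist",(r.min(),y),.023,c);b=ray("wrist",(r.max(),y),.023,c);P.append((a+b)[:2]/2);W.append(np.linalg.norm(a-b)*1e3)
    P=np.array(P);kk,cc=np.polyfit(P[:,0],P[:,1],1);mid.append((kk,cc));print("yaw",np.degrees(np.arctan(kk)),"y@.57",kk*.57+cc,"w",np.round(W,1))
for uv in((24,169),(96,164)):print("tip",ray("wrist",uv,.023,c))
```

```text
lid ((325.1157531738281, 175.20822143554688), (82.02073669433594, 82.9643325805664), 76.959228515625) [0.50817245 0.28892238 0.008     ]
knob 325.26190185546875 189.40475463867188 13.478267669677734 [0.50857252 0.28942339 0.074     ]
yaw 11.066467391600826 y@.57 -0.01292864541136389 w [20.4 20.4 20.5 20.6 20.6 19.7 19.7 19.8 19.8 19.9 20.  21.1 21.1 21.2
 21.3 20.3]
yaw 11.475025772057888 y@.57 0.05993723059038924 w [20.4 20.5 20.5 20.6 20.6 20.7 19.7 20.8 20.9 19.9 20.  21.1 21.2 20.2
 20.2 21.4]
tip [ 0.5577853  -0.01374306  0.023     ]
tip [0.53861977 0.05801505 0.023     ]
```

servo_tool:
  rows:
    - [[0,0,0,-0.0005,0.0027,0.03,1],[0,0,0,0,0,0.035,1],[0,0,0,0,0,0.035,1],[0,0,0,0,0,0.035,1],[0,0,0,0,0,0.03,1],[0,0,0,0,0,0.018,1],[0,0,0,0,0,0.01,1],[0,0,0,0,0,0,1]]

```text
t: 2.48
tcp_pos: [0.5071, 0.2898, 0.0552]
tool_rot: [-0.097, 0.995, -0.001, -0.002]
force: [-1.2, -1.0, -0.3]
finger_gap: 0.998
gripper_force: 0.0
```

servo_tool:
  rows:
    - [[0,0,0,0,0,0,-1],[0,0,0,0,0,0,-1],[0,0,0,0,0,0,-1],[0,0,0,0,0,0,-1],[0,0,0,0,0,0,-1],[0,0,0,0,0,0,-1],[0,0,0,0,0,0,-1],[0,0,0,0,0,0,-1]]
  squeeze: 60

```text
t: 3.15
tcp_pos: [0.5102, 0.2895, 0.0587]
tool_rot: [-0.096, 0.995, 0.0, 0.001]
force: [-0.9, 0.1, 6.3]
finger_gap: 0.286
gripper_force: 58.7
```

```bash
python3 -c "
from h import *
s=manip.sense();print(s)"
```

```text
{'t': 3.15, 'q': array([ 3.25668998e-01,  7.48827155e-01,  1.66571731e+00,  9.98594355e-05,
        7.24748043e-01, -1.43731245e+00]), 'qd': array([-0.000816  ,  0.0002406 , -0.00051948,  0.00051944, -0.00109658,
        0.00142058]), 'tau': array([-1.61581999e-01, -4.19620621e+01, -9.15086299e+00, -2.61113991e-02,
       -2.08534151e-01,  2.36306578e-02]), 'tcp_pos': array([0.51024103, 0.28948236, 0.05871046]), 'tool_rot': array([-9.59075100e-02,  9.95389585e-01,  2.93990093e-04,  1.11235389e-03]), 'force': array([-0.8617212 ,  0.07517755,  6.32561451]), 'ft_torque': array([-0.01309809,  0.12635288,  0.03890028]), 'gripper_force': 58.73908281326294, 'finger_gap': 0.28603935743443565}
```

servo_tool:
  rows:
    - [[0,0,0,0,0,-0.008,-1],[0,0,0,0,0,-0.008,-1],[0,0,0,0,0,0,-1],[0,0,0,0,0,0,-1],[0,0,0,0,0,0,-1]]

```text
t: 3.57
tcp_pos: [0.5093, 0.2892, 0.0733]
tool_rot: [-0.096, 0.995, -0.0, -0.0]
force: [-0.0, -0.4, -2.9]
finger_gap: 0.29
gripper_force: 58.9
```

servo_tool:
  rows:
    - [[0,0,0,0,0,0,-1],[0,0,0,0,0,0,-1],[0,0,0,0,0,0,-1]]

```text
t: 3.82
tcp_pos: [0.5092, 0.2892, 0.0729]
tool_rot: [-0.096, 0.995, -0.0, -0.0]
force: [-0.2, 0.0, -2.5]
finger_gap: 0.287
gripper_force: 58.9
```

servo_tool:
  rows:
    - [[0,0,0,0.006,-0.012,0,-1],[0,0,0,0.01,-0.025,0,-1],[0,0,0,0.01,-0.028,0,-1],[0,0,0,0.01,-0.028,0,-1],[0,0,0,0.01,-0.028,0,-1],[0,0,0,0.01,-0.028,0,-1],[0,0,0,0.01,-0.028,0,-1],[0,0,0,0.008,-0.028,0,-1]]

```text
t: 4.48
tcp_pos: [0.4745, 0.0721, 0.0733]
tool_rot: [-0.096, 0.995, 0.0, -0.001]
force: [0.5, 0.8, -2.2]
finger_gap: 0.292
gripper_force: 59.1
```

servo_tool:
  rows:
    - [[0,0,0,0.006,-0.028,0,-1],[0,0,0,0.002,-0.025,0,-1],[0,0,0,0.002,-0.015,0,-1],[0,0,0,0,0,0,-1],[0,0,0,0,0,0,-1],[0,0,0,0,0,0,-1],[0,0,0,0,0,0,-1]]

```text
t: 5.07
tcp_pos: [0.4786, 0.006, 0.0733]
tool_rot: [-0.097, 0.995, 0.0, -0.0]
force: [0.4, 0.3, -2.7]
finger_gap: 0.283
gripper_force: 59.2
```

Run:
```python
from h import *
s=manip.sense();print(s["tcp_pos"],s["tool_rot"],s["force"],s["ft_torque"])
c=manip.camera_info("wrist");print(c["camera_from_world"])
a=manip.snapshot("wrist");b=manip.snapshot("side");t=manip.snapshot("top")
cv2.imwrite("pics/w1.png",a);cv2.imwrite("pics/s1.png",b);cv2.imwrite("pics/t1.png",t)
b=cv2.resize(b[130:255,230:430],(800,500));cv2.imwrite("pics/s1c.png",b)
np.save("w1.npy",c["camera_from_world"])
```

```text
[0.4785522  0.00604088 0.07330172] [-9.65120276e-02  9.95331720e-01  1.74377778e-04 -4.06133147e-04] [ 0.3853321   0.34652801 -2.70721763] [0.06180891 0.0209591  0.01391158]
[[-0.19161761  0.98146891  0.00121312  0.08568388]
 [ 0.94793095  0.18474917  0.25941215 -0.44247999]
 [ 0.25438084  0.05085789 -0.96576595  0.08524036]
 [ 0.          0.          0.          1.        ]]
```

View pics/s1c.png

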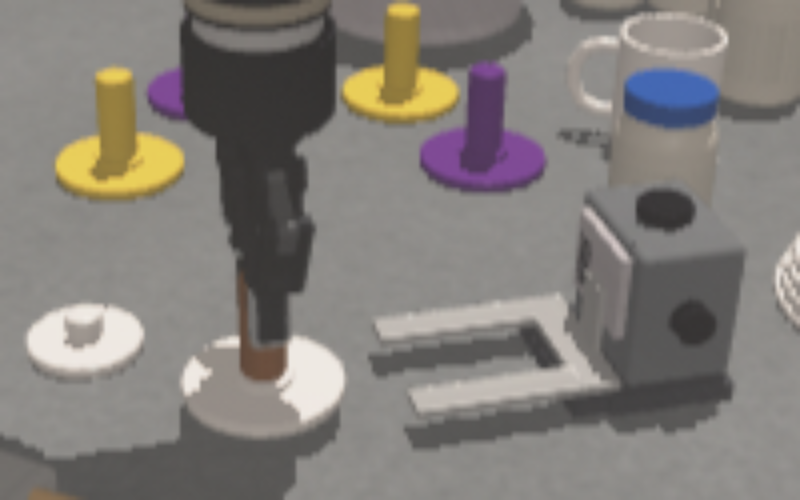

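View pics/w1.png

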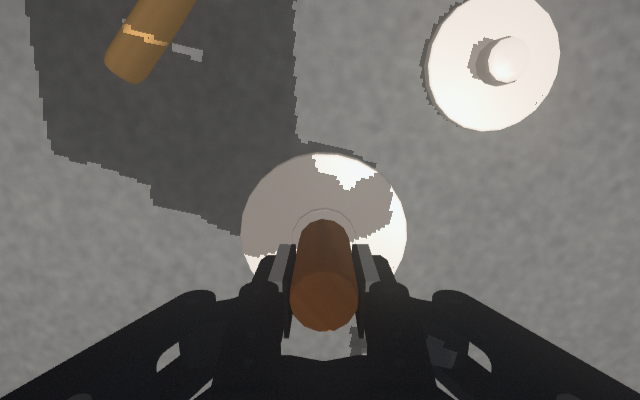

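The lid is held level at about (263,380) in the crop, clear of the fork and lined up with its slot. Lowering it to the bench now.

servo_tool:
  rows:
    - [[0,0,0,0,-0.001,0.005,-1],[0,0,0,0,0,0.005,-1],[0,0,0,0,0,0.002,-1],[0,0,0,0,0,0.0015,-1],[0,0,0,0,0,0,-1],[0,0,0,0,0,0,-1],[0,0,0,0,0,0,-1]]

```text
t: 5.8
tcp_pos: [0.4794, 0.0042, 0.0598]
tool_rot: [-0.096, 0.995, -0.0, -0.0]
force: [-0.2, 0.4, -2.2]
finger_gap: 0.288
gripper_force: 59.2
```

servo_tool:
  rows:
    - [[0,0,0,0,0,0.001,-1],[0,0,0,0,0,0,-1],[0,0,0,0,0,0,-1],[0,0,0,0,0,0,-1]]

```text
t: 6.13
tcp_pos: [0.4794, 0.0043, 0.0589]
tool_rot: [-0.096, 0.995, -0.0, 0.0]
force: [-0.0, 0.9, -2.3]
finger_gap: 0.288
gripper_force: 59.2
```

servo_tool:
  rows:
    - [[0,0,0,0,0,0.0005,-1],[0,0,0,0,0,0,-1],[0,0,0,0,0,0,-1],[0,0,0,0,0,0,-1]]

```text
t: 6.47
tcp_pos: [0.4794, 0.0042, 0.0587]
tool_rot: [-0.096, 0.995, -0.0, 0.0]
force: [-2.3, -0.6, 5.3]
finger_gap: 0.287
gripper_force: 60.1
```

servo_tool:
  rows:
    - [[0,0,0,-0.005,0,-0.0003,-1],[0,0,0,-0.01,0,0,-1],[0,0,0,-0.01,0,0,-1],[0,0,0,-0.01,0,0,-1],[0,0,0,-0.005,0,0,-1],[0,0,0,0,0,0,-1],[0,0,0,0,0,0,-1]]

```text
t: 7.05
tcp_pos: [0.5203, 0.0118, 0.0588]
tool_rot: [-0.096, 0.995, -0.0, 0.002]
force: [1.7, 1.0, 1.3]
finger_gap: 0.289
gripper_force: 59.7
```

servo_tool:
  rows:
    - [[0,0,0,-0.006,0,0,-1],[0,0,0,-0.01,0,0,-1],[0,0,0,-0.01,0,0,-1],[0,0,0,-0.01,0,0,-1],[0,0,0,-0.01,0,0,-1],[0,0,0,-0.006,0,0,-1],[0,0,0,0,0,0,-1],[0,0,0,0,0,0,-1]]

```text
t: 7.72
tcp_pos: [0.5696, 0.0219, 0.0587]
tool_rot: [-0.096, 0.995, 0.0, 0.0]
force: [-1.2, 0.2, 4.1]
finger_gap: 0.29
gripper_force: 59.9
```

servo_tool:
  rows:
    - [[0,0,0,-0.004,0,-0.0002,-1],[0,0,0,-0.004,0,0,-1],[0,0,0,-0.004,0,0,-1],[0,0,0,-0.002,0,0,-1],[0,0,0,0,0,0,-1],[0,0,0,0,0,0,-1]]

```text
t: 8.22
tcp_pos: [0.5811, 0.0246, 0.0588]
tool_rot: [-0.096, 0.995, 0.0, -0.002]
force: [-4.3, 0.1, 7.2]
finger_gap: 0.284
gripper_force: 60.4
```

servo_tool:
  rows:
    - [[0,0,0,-0.002,0,0,-1],[0,0,0,-0.002,0,0,-1],[0,0,0,0,0,0,-1],[0,0,0,0,0,0,-1]]

```text
t: 8.55
tcp_pos: [0.5846, 0.0253, 0.0589]
tool_rot: [-0.096, 0.995, 0.0, -0.003]
force: [-4.5, -1.1, 7.7]
finger_gap: 0.292
gripper_force: 60.5
```

servo_tool:
  rows:
    - [[0,0,0,-0.001,0,0,-1],[0,0,0,-0.001,0,0,-1],[0,0,0,0,0,0,-1],[0,0,0,0,0,0,-1]]

```text
t: 8.88
tcp_pos: [0.586, 0.0256, 0.0589]
tool_rot: [-0.096, 0.995, 0.0, -0.003]
force: [-5.1, -0.6, 8.1]
finger_gap: 0.287
gripper_force: 60.6
```

servo_tool:
  rows:
    - [[0,0,0,0,0,-0.0004,-1],[0,0,0,-0.001,0,0,-1],[0,0,0,-0.001,0,0,-1],[0,0,0,0,0,0,-1],[0,0,0,0,0,0,-1]]

```text
t: 9.3
tcp_pos: [0.5916, 0.026, 0.0588]
tool_rot: [-0.096, 0.995, -0.0, 0.0]
force: [-1.2, -0.2, -0.6]
finger_gap: 0.291
gripper_force: 59.7
```

servo_tool:
  rows:
    - [[0,0,0,-0.001,0,0,-1],[0,0,0,-0.001,0,0,-1],[0,0,0,0,0,0,-1],[0,0,0,0,0,0,-1]]

```text
t: 9.63
tcp_pos: [0.5936, 0.0265, 0.0589]
tool_rot: [-0.096, 0.995, -0.0, 0.0]
force: [-0.2, -0.4, -3.0]
finger_gap: 0.285
gripper_force: 59.7
```

servo_tool:
  rows:
    - [[0,0,0,-0.001,0,0,-1],[0,0,0,-0.001,0,0,-1],[0,0,0,0,0,0,-1],[0,0,0,0,0,0,-1]]

```text
t: 9.97
tcp_pos: [0.5953, 0.0268, 0.0592]
tool_rot: [-0.096, 0.995, -0.0, 0.0]
force: [0.7, 0.1, -1.9]
finger_gap: 0.286
gripper_force: 59.7
```

servo_tool:
  rows:
    - [[0,0,0,-0.001,0,0.0003,-1],[0,0,0,-0.001,0,0,-1],[0,0,0,0,0,0,-1],[0,0,0,0,0,0,-1]]

```text
t: 10.3
tcp_pos: [0.5962, 0.0271, 0.059]
tool_rot: [-0.096, 0.995, 0.0, -0.001]
force: [-3.5, -1.2, 0.4]
finger_gap: 0.281
gripper_force: 59.7
```

servo_tool:
  rows:
    - [[0,0,0,-0.001,0,0,-1],[0,0,0,0,0,0,-1],[0,0,0,0,0,0,-1]]

```text
t: 10.55
tcp_pos: [0.5964, 0.0271, 0.059]
tool_rot: [-0.096, 0.995, 0.0, -0.002]
force: [-5.2, -1.7, 3.8]
finger_gap: 0.283
gripper_force: 60.0
```

servo_tool:
  rows:
    - [[0,0,0,-0.001,0,-0.0002,-1],[0,0,0,0,0,0,-1],[0,0,0,0,0,0,-1]]

```text
t: 10.8
tcp_pos: [0.5966, 0.0272, 0.0592]
tool_rot: [-0.096, 0.995, 0.0, -0.003]
force: [-6.2, -3.2, 4.2]
finger_gap: 0.29
gripper_force: 60.0
```

Run:
```python
from h import *
b=manip.snapshot("side");t=manip.snapshot("top")
cv2.imwrite("pics/hs.png",np.hstack([cv2.resize(b[150:250,300:420],(480,400)),cv2.resize(t[115:215,285:385],(320,400))]))
np.save("side_home.npy",b)
```

```text
(no output)
```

View pics/hs.png

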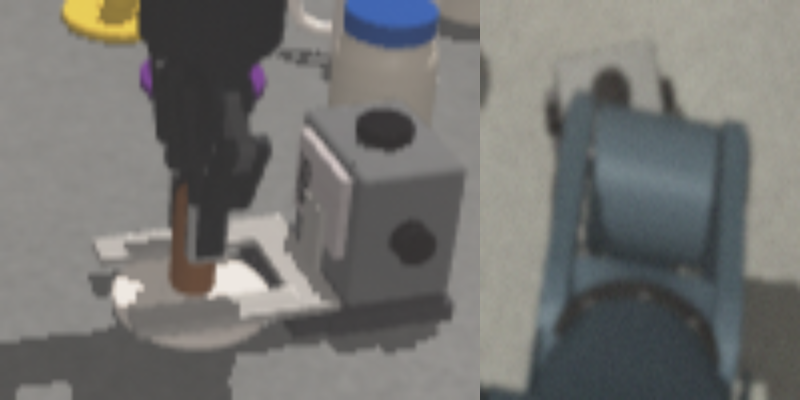

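The lid is under the fork with the knob at (190,240) in the slot. It has met the stop, since the last two 1 mm steps gave only 0.2 mm each. I'll ease off the push and raise it.

servo_tool:
  rows:
    - [[0,0,0,0.002,0,0,-1],[0,0,0,0,0,-0.001,-1],[0,0,0,0,0,-0.002,-1],[0,0,0,0,0,-0.002,-1],[0,0,0,0,0,0,-1],[0,0,0,0,0,0,-1],[0,0,0,0,0,0,-1]]

```text
t: 11.48
tcp_pos: [0.5965, 0.0274, 0.0639]
tool_rot: [-0.096, 0.995, 0.0, -0.001]
force: [-4.1, -0.2, -2.6]
finger_gap: 0.287
gripper_force: 59.3
```

servo_tool:
  rows:
    - [[0,0,0,0,0,-0.0005,-1],[0,0,0,0,0,-0.0005,-1],[0,0,0,0,0,0,-1],[0,0,0,0,0,0,-1]]

```text
t: 11.82
tcp_pos: [0.5966, 0.0273, 0.0649]
tool_rot: [-0.096, 0.995, 0.0, -0.001]
force: [-4.3, -0.5, -3.3]
finger_gap: 0.29
gripper_force: 59.2
```

servo_tool:
  rows:
    - [[0,0,0,0,0,-0.0005,-1],[0,0,0,0,0,-0.0005,-1],[0,0,0,0,0,0,-1],[0,0,0,0,0,0,-1]]

```text
t: 12.15
tcp_pos: [0.5967, 0.0272, 0.066]
tool_rot: [-0.096, 0.995, 0.0, -0.001]
force: [-5.0, -0.6, -4.6]
finger_gap: 0.282
gripper_force: 59.2
```

servo_tool:
  rows:
    - [[0,0,0,0.0015,0,0,-1],[0,0,0,0,0,0,-1],[0,0,0,0,0,0,-1],[0,0,0,0,0,0,-1]]

```text
t: 12.48
tcp_pos: [0.5964, 0.0269, 0.0664]
tool_rot: [-0.096, 0.995, -0.0, 0.001]
force: [-3.1, 0.4, -3.5]
finger_gap: 0.287
gripper_force: 59.2
```

servo_tool:
  rows:
    - [[0,0,0,0,0,-0.0005,-1],[0,0,0,0,0,-0.0005,-1],[0,0,0,0,0,0,-1],[0,0,0,0,0,0,-1]]

```text
t: 12.82
tcp_pos: [0.5962, 0.0268, 0.0672]
tool_rot: [-0.096, 0.995, -0.0, 0.001]
force: [-1.4, 0.4, -5.8]
finger_gap: 0.285
gripper_force: 59.1
```

servo_tool:
  rows:
    - [[0,0,0,0,0,-0.0005,-1],[0,0,0,0,0,-0.0005,-1],[0,0,0,0,0,0,-1],[0,0,0,0,0,0,-1]]

```text
t: 13.15
tcp_pos: [0.596, 0.0268, 0.068]
tool_rot: [-0.096, 0.995, -0.0, 0.0]
force: [-0.1, -1.2, -8.0]
finger_gap: 0.287
gripper_force: 59.3
```

servo_tool:
  rows:
    - [[0,0,0,0,0,-0.0005,-1],[0,0,0,0,0,-0.0005,-1],[0,0,0,0,0,0,-1],[0,0,0,0,0,0,-1]]

```text
t: 13.48
tcp_pos: [0.596, 0.0268, 0.0689]
tool_rot: [-0.096, 0.995, -0.0, 0.0]
force: [0.9, -1.2, -11.4]
finger_gap: 0.286
gripper_force: 59.4
```

servo_tool:
  rows:
    - [[0,0,0,0,0,-0.0005,-1],[0,0,0,0,0,-0.0005,-1],[0,0,0,0,0,0,-1],[0,0,0,0,0,0,-1],[0,0,0,0,0,0,-1]]

```text
t: 13.9
tcp_pos: [0.596, 0.0268, 0.0699]
tool_rot: [-0.096, 0.995, -0.0, 0.0]
force: [1.7, -1.2, -14.8]
finger_gap: 0.287
gripper_force: 59.6
```

```bash
python3 -c "
from h import *
s=manip.sense();print(s['tcp_pos'],s['force'],s['ft_torque'],s['t'])"
```

```text
[0.5959842  0.02681619 0.06988803] [  1.70110584  -1.24183233 -14.83080695] [-0.11730708 -0.38189809 -0.07049664] 13.9
```

servo_tool:
  rows:
    - [[0,0,0,0,0,-0.0002,-1],[0,0,0,0,0,0,-1],[0,0,0,0,0,0,-1],[0,0,0,0,0,0,-1],[0,0,0,0,0,0,-1],[0,0,0,0,0,0,-1],[0,0,0,0,0,0,-1],[0,0,0,0,0,0,-1]]

```text
t: 14.57
tcp_pos: [0.596, 0.0268, 0.0704]
tool_rot: [-0.096, 0.995, -0.0, 0.0]
force: [3.4, -1.7, -17.4]
finger_gap: 0.293
gripper_force: 59.7
```

servo_tool:
  rows:
    - [[0,0,0,0,0,0,-1],[0,0,0,0,0,0,-1],[0,0,0,0,0,0,-1],[0,0,0,0,0,0,-1],[0,0,0,0,0,0,-1],[0,0,0,0,0,0,-1],[0,0,0,0,0,0,-1],[0,0,0,0,0,0,-1]]

```text
t: 15.23
tcp_pos: [0.596, 0.0268, 0.0704]
tool_rot: [-0.096, 0.995, -0.0, 0.0]
force: [5.0, -1.5, -17.3]
finger_gap: 0.283
gripper_force: 59.7
```

servo_tool:
  rows:
    - [[0,0,0,0,0,0,-1],[0,0,0,0,0,0,-1],[0,0,0,0,0,0,-1],[0,0,0,0,0,0,-1],[0,0,0,0,0,0,-1],[0,0,0,0,0,0,-1],[0,0,0,0,0,0,-1],[0,0,0,0,0,0,-1]]

```text
t: 15.9
tcp_pos: [0.5959, 0.0268, 0.0704]
tool_rot: [-0.096, 0.995, -0.0, 0.0]
force: [4.8, -2.1, -17.7]
finger_gap: 0.291
gripper_force: 59.7
```

servo_tool:
  rows:
    - [[0,0,0,0,0,0,-1],[0,0,0,0,0,0,-1],[0,0,0,0,0,0,-1],[0,0,0,0,0,0,-1]]

```text
t: 16.23
tcp_pos: [0.5959, 0.0268, 0.0704]
tool_rot: [-0.096, 0.995, -0.0, 0.0]
force: [5.0, -2.3, -16.9]
finger_gap: 0.287
gripper_force: 59.7
```

The load settled at about 14.8 N, a bit high. I'll trim it down to 13 N and hold again.

servo_tool:
  rows:
    - [[0,0,0,0,0,0.0005,-1],[0,0,0,0,0,0,-1],[0,0,0,0,0,0,-1],[0,0,0,0,0,0,-1],[0,0,0,0,0,0,-1]]

```text
t: 16.65
tcp_pos: [0.5959, 0.0268, 0.07]
tool_rot: [-0.096, 0.995, -0.0, 0.0]
force: [3.7, -2.9, -16.2]
finger_gap: 0.283
gripper_force: 59.7
```

servo_tool:
  rows:
    - [[0,0,0,0,0,0,-1],[0,0,0,0,0,0,-1],[0,0,0,0,0,0,-1],[0,0,0,0,0,0,-1]]

```text
t: 16.98
tcp_pos: [0.5959, 0.0268, 0.07]
tool_rot: [-0.096, 0.995, -0.0, 0.0]
force: [4.2, -2.6, -15.2]
finger_gap: 0.287
gripper_force: 59.7
```

servo_tool:
  rows:
    - [[0,0,0,0,0,0,-1],[0,0,0,0,0,0,-1],[0,0,0,0,0,0,-1],[0,0,0,0,0,0,-1],[0,0,0,0,0,0,-1],[0,0,0,0,0,0,-1],[0,0,0,0,0,0,-1],[0,0,0,0,0,0,-1]]

```text
t: 17.65
tcp_pos: [0.5959, 0.0268, 0.07]
tool_rot: [-0.096, 0.995, -0.0, 0.0]
force: [4.3, -2.9, -16.3]
finger_gap: 0.288
gripper_force: 59.7
```

servo_tool:
  rows:
    - [[0,0,0,0,0,0,-1],[0,0,0,0,0,0,-1],[0,0,0,0,0,0,-1],[0,0,0,0,0,0,-1],[0,0,0,0,0,0,-1],[0,0,0,0,0,0,-1],[0,0,0,0,0,0,-1],[0,0,0,0,0,0,-1]]

```text
t: 18.32
tcp_pos: [0.596, 0.0268, 0.07]
tool_rot: [-0.096, 0.995, -0.0, 0.0]
force: [4.6, -2.6, -16.1]
finger_gap: 0.288
gripper_force: 59.7
```

servo_tool:
  rows:
    - [[0,0,0,0,0,0,-1],[0,0,0,0,0,0,-1],[0,0,0,0,0,0,-1],[0,0,0,0,0,0,-1],[0,0,0,0,0,0,-1],[0,0,0,0,0,0,-1],[0,0,0,0,0,0,-1],[0,0,0,0,0,0,-1]]

```text
t: 18.98
tcp_pos: [0.5959, 0.0269, 0.07]
tool_rot: [-0.096, 0.995, -0.0, 0.0]
force: [4.2, -2.5, -15.2]
finger_gap: 0.286
gripper_force: 59.7
```

servo_tool:
  rows:
    - [[0,0,0,0,0,0.001,-1],[0,0,0,0,0,0.002,-1],[0,0,0,0,0,0.002,-1],[0,0,0,0,0,0.002,-1],[0,0,0,0,0,0.002,-1],[0,0,0,0,0,0,-1],[0,0,0,0,0,0,-1],[0,0,0,0,0,0,-1]]

```text
t: 19.65
tcp_pos: [0.5956, 0.027, 0.0611]
tool_rot: [-0.096, 0.995, 0.0, -0.0]
force: [-0.9, 0.3, -2.0]
finger_gap: 0.289
gripper_force: 60.6
```

servo_tool:
  rows:
    - [[0,0,0,0.004,0,0,-1],[0,0,0,0.01,0,0,-1],[0,0,0,0.015,0,0,-1],[0,0,0,0.015,0,0,-1],[0,0,0,0.015,0,0,-1],[0,0,0,0.01,0,0,-1],[0,0,0,0,0,0,-1]]

```text
t: 20.23
tcp_pos: [0.5245, 0.0139, 0.0607]
tool_rot: [-0.096, 0.995, 0.001, -0.003]
force: [-0.3, 0.3, -2.7]
finger_gap: 0.289
gripper_force: 60.7
```

servo_tool:
  rows:
    - [[0,0,0,0.01,0,0,-1],[0,0,0,0.015,0,0,-1],[0,0,0,0.015,0,0,-1],[0,0,0,0.01,0,0,-1],[0,0,0,0.005,0,0,-1],[0,0,0,0,0,0,-1],[0,0,0,0,0,0,-1]]

```text
t: 20.82
tcp_pos: [0.4751, 0.003, 0.061]
tool_rot: [-0.096, 0.995, -0.0, 0.001]
force: [0.2, -0.1, -2.4]
finger_gap: 0.286
gripper_force: 60.7
```

servo_tool:
  rows:
    - [[0,0,0,0,0,-0.015,-1],[0,0,0,0,0,-0.02,-1],[0,0,0,0,0,-0.015,-1],[0,0,0,0.003,-0.02,0,-1],[0,0,0,0.004,-0.03,0,-1],[0,0,0,0.004,-0.03,0,-1],[0,0,0,0.004,-0.03,0,-1],[0,0,0,0.004,-0.03,0,-1]]

```text
t: 21.48
tcp_pos: [0.4835, -0.1396, 0.1112]
tool_rot: [-0.096, 0.995, -0.001, 0.001]
force: [0.9, 0.3, -2.7]
finger_gap: 0.289
gripper_force: 61.0
```

servo_tool:
  rows:
    - [[0,0,0,0.004,-0.03,0,-1],[0,0,0,0.004,-0.03,0,-1],[0,0,0,0.004,-0.03,0,-1],[0,0,0,0.004,-0.03,0,-1],[0,0,0,0.004,-0.023,0,-1],[0,0,0,0,0,0,-1],[0,0,0,0,0,0,-1],[0,0,0,0,0,0,-1]]

```text
t: 22.15
tcp_pos: [0.4897, -0.2815, 0.1106]
tool_rot: [-0.096, 0.995, 0.001, -0.0]
force: [0.8, 0.5, -2.4]
finger_gap: 0.284
gripper_force: 60.8
```

Run:
```python
from h import *
s=manip.sense();print(s["tcp_pos"],s["tool_rot"],s["force"],s["q"])
a=manip.snapshot("side");w=manip.snapshot("wrist");np.save("cw.npy",manip.camera_info("wrist")["camera_from_world"])
cv2.imwrite("pics/s2.png",a);cv2.imwrite("pics/w2.png",w)
c=manip.camera_info("side");T=c["camera_from_world"]
for n in("side",):
    hsv=cv2.cvtColor(a,cv2.COLOR_BGR2HSV)
cv2.imwrite("pics/m2.png",np.hstack([cv2.resize(a[200:400,220:480],(520,400)),cv2.resize(w,(280,175)) if 0 else cv2.copyMakeBorder(cv2.resize(w,(280,175)),0,225,0,0,0)]))
# board side-view corners for a check (plane z=.012)
for uv in((269,303),(265,379),(438,374),(422,300)):print(uv,ray("side",uv,.012))
```

```text
[ 0.48970635 -0.28148847  0.11056623] [-9.58873381e-02  9.95392024e-01  5.19755537e-04 -2.59110855e-04] [ 0.84117894  0.47643824 -2.409467  ] [-7.19662015e-01  6.45899353e-01  1.69935860e+00  4.68252181e-04
  7.97446895e-01 -2.48285543e+00]
(269, 303) [ 0.43043725 -0.21250986  0.012     ]
(265, 379) [ 0.43135715 -0.3565558   0.012     ]
(438, 374) [ 0.67893804 -0.36233724  0.012     ]
(422, 300) [ 0.69676199 -0.21893946  0.012     ]
```

View pics/m2.png

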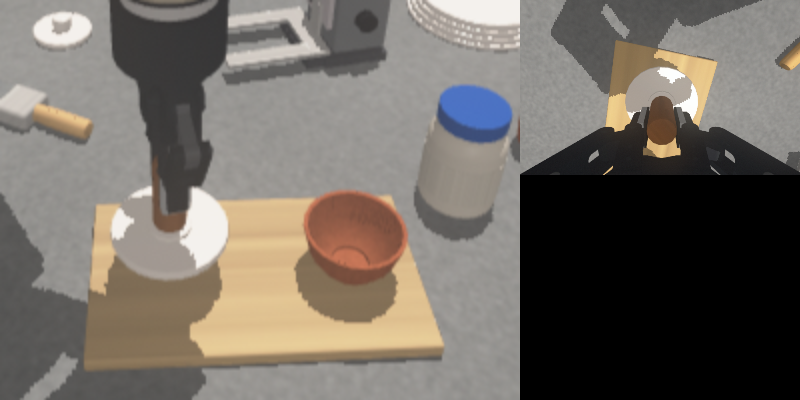

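The lid hovers over the board's empty end, at (170,230) in the crop, and the bowl at (355,235) is well clear. Lowering it.

servo_tool:
  rows:
    - [[0,0,0,-0.0015,-0.0015,0.01,-1],[0,0,0,0,0,0.012,-1],[0,0,0,0,0,0.01,-1],[0,0,0,0,0,0.004,-1],[0,0,0,0,0,0.002,-1],[0,0,0,0,0,0,-1],[0,0,0,0,0,0,-1],[0,0,0,0,0,0,-1]]

```text
t: 22.92
tcp_pos: [0.4918, -0.2834, 0.0732]
tool_rot: [-0.096, 0.995, -0.0, 0.0]
force: [0.4, 0.7, -2.3]
finger_gap: 0.285
gripper_force: 60.8
```

servo_tool:
  rows:
    - [[0,0,0,0,0,0.0005,-1],[0,0,0,0,0,0,-1],[0,0,0,0,0,0.0005,-1],[0,0,0,0,0,0,-1],[0,0,0,0,0,0,-1]]

```text
t: 23.33
tcp_pos: [0.4915, -0.2832, 0.0719]
tool_rot: [-0.096, 0.995, -0.0, 0.0]
force: [0.6, -0.0, -1.9]
finger_gap: 0.285
gripper_force: 60.8
```

servo_tool:
  rows:
    - [[0,0,0,0,0,0.0004,-1],[0,0,0,0,0,0,-1],[0,0,0,0,0,0.0003,-1],[0,0,0,0,0,0,-1],[0,0,0,0,0,0,-1]]

```text
t: 23.75
tcp_pos: [0.4915, -0.2832, 0.0711]
tool_rot: [-0.096, 0.995, 0.0, -0.0]
force: [-0.3, 0.2, -2.7]
finger_gap: 0.292
gripper_force: 60.8
```

servo_tool:
  rows:
    - [[0,0,0,0,0,0.0003,-1],[0,0,0,0,0,0,-1],[0,0,0,0,0,0,-1],[0,0,0,0,0,0,-1]]

```text
t: 24.08
tcp_pos: [0.4915, -0.2832, 0.0708]
tool_rot: [-0.096, 0.995, -0.0, 0.0]
force: [0.5, 0.4, -1.7]
finger_gap: 0.285
gripper_force: 60.9
```

servo_tool:
  rows:
    - [[0,0,0,0,0,0.0003,-1],[0,0,0,0,0,0,-1],[0,0,0,0,0,0,-1],[0,0,0,0,0,0,-1]]

```text
t: 24.42
tcp_pos: [0.4915, -0.2833, 0.0707]
tool_rot: [-0.096, 0.995, -0.0, 0.0]
force: [-1.6, 0.3, 1.2]
finger_gap: 0.285
gripper_force: 61.3
```

The lid is on the board (about 3.7 N of contact). Letting go and retreating upward.

servo_tool:
  rows:
    - [[0,0,0,0,0,0,-0.2],[0,0,0,0,0,0,0],[0,0,0,0,0,0,0.3],[0,0,0,0,0,0,0.6],[0,0,0,0,0,0,1],[0,0,0,0,0,0,1],[0,0,0,0,0,0,1],[0,0,0,0,0,0,1]]

```text
t: 25.08
tcp_pos: [0.4915, -0.2832, 0.0705]
tool_rot: [-0.096, 0.995, -0.0, 0.0]
force: [-0.3, -0.4, 0.4]
finger_gap: 1.001
gripper_force: 0.0
```

servo_tool:
  rows:
    - [[0,0,0,0,0,-0.01,1],[0,0,0,0,0,-0.02,1],[0,0,0,0,0,-0.03,1],[0,0,0,0,0,-0.03,1],[0,0,0,0,0,-0.03,1],[0,0,0,0,0,-0.02,1],[0,0,0,0,0,0,1],[0,0,0,0,0,0,1]]

```text
t: 25.75
tcp_pos: [0.4921, -0.2836, 0.2125]
tool_rot: [-0.096, 0.995, -0.001, 0.001]
force: [-0.2, -0.7, -0.2]
finger_gap: 0.998
gripper_force: 0.0
```

Run:
```python
from h import *
s=manip.sense();print(s["t"],s["tcp_pos"],s["force"],s["finger_gap"])
c=manip.camera_info("wrist");w=manip.snapshot("wrist");a=manip.snapshot("side")
H,S,V=cv2.split(cv2.cvtColor(w,cv2.COLOR_BGR2HSV))
cv2.imwrite("pics/end.png",np.hstack([cv2.resize(w,(400,250)),cv2.resize(a,(400,250))]))
k=((S<45)&(V>200)).astype(np.uint8)
for q in cv2.findContours(k,cv2.RETR_EXTERNAL,cv2.CHAIN_APPROX_NONE)[0]:
    if cv2.contourArea(q)>800:
        e=cv2.fitEllipse(cv2.convexHull(q));print(e,ray("wrist",e[0],.020,c))
```

```text
25.75 [ 0.49205777 -0.28359917  0.21249917] [-0.16757069 -0.65008737 -0.16350108] 0.9984490465905475
((324.7226257324219, 180.7598114013672), (93.13272094726562, 95.33673858642578), 84.83507537841797) [ 0.48926491 -0.28343025  0.02      ]
```

View pics/end.png

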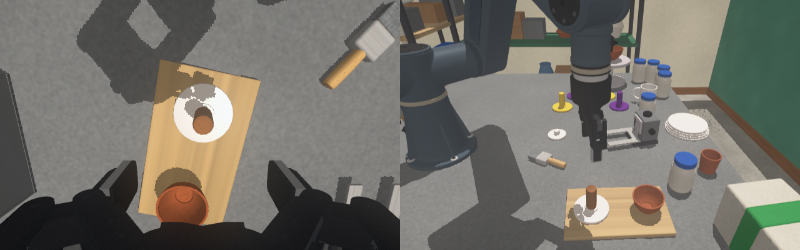

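The lid stands flat on the empty end of the board, at (203,113) in the wrist view. The bowl, gauge and brush haven't moved, and the gripper is clear.

```bash
python3 -c "
from station import manip
print(manip.sign_off())"
```

```text
the job is handed in; nothing more can be done
None
```

The job is handed in: the lid met the stop, was pulled at about 14.8 N for 2 s and then trimmed to about 13 N for 2.3 s, taken back out through the mouth, and set flat on the board's empty end; it was released, and nothing else I could see had moved.

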